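# Load the tableware disinfecting box and start it

### The arm

A 7-joint arm with a two-finger parallel gripper is mounted at the origin on the work surface. World frame = base frame: x ahead of the robot, y to its left, z up, the work surface at z = 0. Lengths are in m, angles in degrees, forces in N, time in s.
With the tool pointing down it reaches from about 0.425 to 0.875 m from the base axis. Payload 4.7 kg.
Tool frame: the origin (TCP) lies at the centre of the arm's flange, where the gripper is bolted on; the fingertips stand 182 mm ahead of it and the grasp point (between the pads) lies 164 mm ahead of it (env.grip_depth is the distance from the TCP to the grasp point, in m); z points along the fingers, y is the line along which they close (so a half turn about z gives the same grasp; the last joint's range is limited). The gripper opens to 87 mm and grips with 3 to 60 N. Pads are 19 mm wide; open, the fingers measure 117 mm over their backs; the gripper's body (75 mm by 190 mm) begins 51 mm behind the grasp point.
Start: joints at [-63.822, 18.392, -4.016, 83.108, 1.295, 78.541, -3.26], TCP at [0.279, 0.587, 0.405] pointing down, gripper open.
Joint ranges: [-163.93, 163.93], [-17.29, 119.83], [-79.2, 71.16], [3.27, 140.29], [-89.18, 269.18], [5.43, 117.66], [-154.24, 154.24]. Speed limits (degrees/s): [147.25, 147.25, 180, 180, 180, 180, 180].

### API

Orientations are given as [roll, pitch, yaw] about the fixed x, y, z axes, in that order (R = Rz(yaw) Ry(pitch) Rx(roll)).
In Python, from cell import env gives the robot as it stands. The module is installed in compiled form; this text tells all that it offers.
- The arm moves only by the tool send_rows, never from a script. Its arguments are lists of equal length, an entry for each row: "xyz": the shift along the tool's x, y, z in m, a list of three; "rotation": the turn, a rotation vector about the tool's x, y, z in rad, a list of three; "jaw": the opening, from 0 (shut) to 1 (fully open). A call has 1 to 20 rows; each row shifts and turns the commanded pose from where the row before left it, along the tool's axes as they then stand; what a row does not reach is not made up. A row lasts 1/10 s, in which the tool goes at most 50 mm and 8.59 degrees, less where a joint would pass 70% of its speed; a pose out of reach is approached as far as the arm can. A call is refused whole if a number of a shift passes 0.05 or a number of a turn 0.15, either way. A call with a gripper value outside its range is refused whole. The fingers move at their own pace and stop on an object; "newtons" is the grip in N (left out, the last holds). Time passes only in rows, so rows that do not move let the fingers close. It gives the time, the measured TCP pose, the force, the opening and the grip force at its end, in the units of the state.
- env.get_obs(): the state, without advancing time (a new reading comes with each control period).
- env.read_camera(name): name is "scene" or "top" or "wrist"; returns a dict with "image" (480x640x3 uint8, blue, green, red), "fx", "fy", "cx", "cy" (pixels), "R" (3x3) and "t" (3): a world point X has camera coordinates R X + t. Camera axes: x right, y down, z forward; pixel columns grow to the right and rows downward; lengths in m; the calibration is good to about 2 mm. A picture is of the moment at which its call begins. There is no depth.
- env.sign_off(): hands the job in; it is judged then, once.
The state is a dict: "time_s": time; "qpos": joint angles; "joint_velocities": joint speeds; "effort": joint torques, N m; "tool_pos": TCP position; "tool_rot": TCP orientation; "force": force on the tool from outside, world axes, zero at the start; "wrist_torque": the same for the moment, N m; "grip_width": finger opening in m; "grasp_force": force on a finger pad.
Only numpy, scipy, OpenCV 4.12 (cv2) and the standard library are available. Lean on these libraries where they do the work, as an engineer would, in place of code of your own. Each camera call takes 0.05 s, during which the arm holds its last target. There are 200 camera calls.

### The job

Pull the drawer of the disinfecting box right out to its stop and load the washed porcelain from the aluminium tray, setting it down without dropping it: every cup in the wide bay, still mouth down, and every spoon lying in the narrow bay. Then push the drawer fully home without slamming it, and turn the red dial clockwise until it clicks over from off to run. Leave the jar that stands on the tray, the rolling pin, the mug and the blue bowl where they are.

Things in the scene. Friction and masses are not known exactly. Their poses are not given: they have to be found in the camera images.
- box_front (a point): The tableware disinfecting box: white painted housing 270 mm deep (x) x 410 wide (y) x 140 high, fixed to the table. This point: at table level under the middle of the front (drawer) side; +x points to its back. Flat top 140 mm up; the dial stands on the front right-hand corner of the top (low-y side).
- drawer (a joint): The box's drawer, metres pulled out along the box's -x: 0 = fully home, 0.160 = against its stop. Stays where it is left (friction about 2.5 N), no latch; may start a little ajar. Front panel 14 mm thick, 8 to 126 mm above the table. Behind it an open steel pan: floor 25 mm above the table, walls 60 mm high, split lengthwise into two bays by a 45 mm high divider.
- drawer_handle (a point): Middle of the drawer's handle: round steel bar 11 mm thick, 160 mm long, along the box's y, 105 mm above the table, its centreline 35 mm in front of the panel (29 mm free behind the bar), on two thin posts 68 mm either side of its middle. Best pinched from above, a finger either side of the bar. Moves with the drawer; axes as the box's.
- cup_bay (a point): On the floor of the drawer's wide bay (right side, low y), 80 mm behind the front panel and midway between the bay's side walls. The bay is 236 mm wide (y) and runs from x = -80 to +125 mm from here; at the stop the part up to x = +80 mm is clear of the housing. Moves with the drawer; axes as the box's.
- spoon_bay (a point): The same for the narrow bay (left-hand side, high y): floor, 80 mm behind the front panel, midway between its side walls; the bay is 116 mm wide, x = -80 to +125 mm from here.
- dial (a joint): The red start dial, rad: 0 = off, 1.2 = run, with end stops there, turning clockwise seen from above. An over-centre spring holds it at either end: let go short of 0.6 it springs back to off, past 0.6 it snaps on to run. Stiffest near off (about 0.12 N m), easing to nothing at 0.6.
- dial_grip (a point): On the dial's upright axis, 26 mm above the box's top. The dial: flat skirt 52 mm across and 8 mm high, and across it an upright grip bar 48 mm long, 12 mm thick, from 9 to 33 mm above the box's top. Turns with the dial: its x axis lies along the bar, the white pointer end at -x; at off the pointer faces the box's -x (the robot).
- tray: Aluminium tray, 270 x 300 mm (x, y), fixed to the table, floor 3 mm thick, rim 12 mm high. Origin: centre of its underside. The washed cups and spoons are on it.
- cup1: White porcelain tea cup without handle, standing mouth down: 60 mm diameter at the mouth (below) up to about 22 mm, 57 mm at 40 mm, then rounding in to a 38 mm foot ring on top, 60 mm high, about 0.11 kg. Origin: centre of the mouth, underneath; z up. Any of the three may be absent.
- cup2: White porcelain tea cup without handle, standing mouth down: 60 mm diameter at the mouth (below) up to about 22 mm, 57 mm at 40 mm, then rounding in to a 38 mm foot ring on top, 60 mm high, about 0.11 kg. Origin: centre of the mouth, underneath; z up. Any of the three may be absent.
- cup3: White porcelain tea cup without handle, standing mouth down: 60 mm diameter at the mouth (below) up to about 22 mm, 57 mm at 40 mm, then rounding in to a 38 mm foot ring on top, 60 mm high, about 0.11 kg. Origin: centre of the mouth, underneath; z up. Any of the three may be absent.
- spoon1: White porcelain soup spoon, 136 mm long, lying on its flat bottom, about 0.06 kg. x points from handle to bowl: oval bowl 68 x 42 mm, 16 mm high, centred at x = +30 mm; straight handle 15 mm wide and 8 mm thick, its centreline rising from x = 0 (13 mm up) to its end at x = -73 mm (30 mm up). Origin: on the underside, where bowl and handle meet. May be absent.
- spoon1_grip (a point): Middle of that spoon's handle thickness near its neck, at x = -14 mm, 16 mm above its underside: the place to pinch it across (fingers along the spoon's y).
- spoon2: White porcelain soup spoon, 136 mm long, lying on its flat bottom, about 0.06 kg. x points from handle to bowl: oval bowl 68 x 42 mm, 16 mm high, centred at x = +30 mm; straight handle 15 mm wide and 8 mm thick, its centreline rising from x = 0 (13 mm up) to its end at x = -73 mm (30 mm up). Origin: on the underside, where bowl and handle meet. May be absent.
- spoon2_grip (a point): Middle of that spoon's handle thickness near its neck, at x = -14 mm, 16 mm above its underside: the place to pinch it across (fingers along the spoon's y).
- spice_jar: Amber glass jar with a steel lid, 52 mm diameter, 68 mm high, standing on the tray in line with the cups. Not for the drawer. Leave alone.
- rolling_pin: Tapered wooden rolling pin, 260 mm long, 25 mm at its thickest, lying along y behind the tray. Origin: its middle, 12.5 mm up. Leave alone.
- rice_bowl: Blue bowl, 114 mm diameter, 58 mm high, left of the box. Leave alone.
- mug: White mug, 80 mm diameter, 90 mm high, right of the tray. Leave alone.
Mind the look-alikes: they are no part of the job. Leave any purple look-alike of the cup1 alone.

How it is judged:
By the outcome, as a careful person would: the job done as asked, in the order asked, and still so for the second after the job is handed in, with the robot touching nothing.
Of cup1, cup2, cup3, spoon1, spoon2 only 4 to 5 are there at a start; the rules pass over those that are not, and their reading is None.
At some moment in a run one of cup1, cup2, cup3, spoon1, spoon2 may be knocked a few centimetres aside while the robot is not near it.
It also fails if it takes over 208 s, if anything falls off the work surface, if the arm or the gripper's body presses on something with over 40 N, if the wrist force passes 120 N, or if a joint passes its speed limit or range.

## Working session

There is one attempt and no reset: what is moved stays moved. The work goes in short steps, Python scripts to look and compute and a tool call to move; the robot and the scene stay as the last step left them, time stands still between calls to the robot, and variables do not carry over. Pictures are saved under pics/ and viewed, at most 14 in all, crops included, and the job is handed in when it is done.

Besides the shell and the picture viewer there is one more tool, called as name(argument=value, ...) on one line, values as JSON. send_rows: Moves the arm, as the interface text tells. Its arguments: {"type":"object","properties":{"xyz":{"type":"array"},"rotation":{"type":"array"},"jaw":{"type":"array"},"newtons":{"type":"number"}},"required":["xyz","rotation","jaw"]}

```bash
mkdir -p pics; cat > h.py <<'E'
import numpy as np, cv2
from scipy.spatial.transform import Rotation as Ro
from cell import env
def snap(n,f,crop=None,scale=1):
    c=env.read_camera(n); im=c["image"]
    np.savez("pics/"+f+".npz",**{k:c[k] for k in c})
    if crop: x0,y0,x1,y1=crop; im=im[y0:y1,x0:x1]
    if scale!=1: im=cv2.resize(im,None,fx=scale,fy=scale,interpolation=cv2.INTER_CUBIC)
    cv2.imwrite("pics/"+f+".png",im); return c
def load(f): return dict(np.load("pics/"+f+".npz"))
def ray(c,u,v,z):
    R,t=np.array(c["R"]),np.array(c["t"]); o=-R.T@t
    d=R.T@np.array([(u-c["cx"])/c["fx"],(v-c["cy"])/c["fy"],1.])
    return o+d*(z-o[2])/d[2]
def proj(c,X):
    p=np.array(c["R"])@np.array(X)+np.array(c["t"]); return np.array([c["fx"]*p[0]/p[2]+c["cx"],c["fy"]*p[1]/p[2]+c["cy"]])
E
python3 - <<'E'
from h import *
for n in("scene","top","wrist"):
    c=snap(n,n+"0"); print(n,c["fx"],(-np.array(c["R"]).T@np.array(c["t"])).round(3),np.array(c["R"]).round(2).tolist())
print(env.get_obs())
E
```

```text
scene 524.0089911310425 [ 1.283 -0.155  1.327] [[0.15, 0.99, 0.01], [0.84, -0.12, -0.54], [-0.53, 0.09, -0.84]]
top 589.270393107008 [ 0.412 -0.004  2.086] [[-0.02, -1.0, 0.01], [-1.0, 0.02, -0.07], [0.07, -0.01, -1.0]]
wrist 370.59108662231705 [0.213 0.618 0.384] [[0.43, 0.9, -0.0], [0.87, -0.41, 0.27], [0.24, -0.12, -0.96]]
{'time_s': 0.15, 'qpos': array([-63.8190651 ,  18.43114886,  -4.01648209,  83.15801411,
         1.29481103,  78.54235965,  -3.25774265]), 'joint_velocities': array([-0.01144635, -0.19110491,  0.03768379, -0.21691582,  0.01151877,
       -0.02679556, -0.04740892]), 'effort': array([ 1.72296418e-04, -4.91797864e+01, -4.04512100e-01, -3.12882364e+01,
       -6.41053542e-02,  4.03860072e-02,  1.06276379e-04]), 'tool_pos': array([0.27848796, 0.58715617, 0.40389907]), 'tool_rot': array([-1.79913689e+02,  4.59194294e-03,  1.54631565e+02]), 'force': array([-0.00399478, -1.12386046,  0.11290661]), 'wrist_torque': array([-0.03768729, -0.00724467,  0.01375007]), 'grasp_force': 0.0, 'grip_width': 0.08670565238067458}
```

View pics/top0.png

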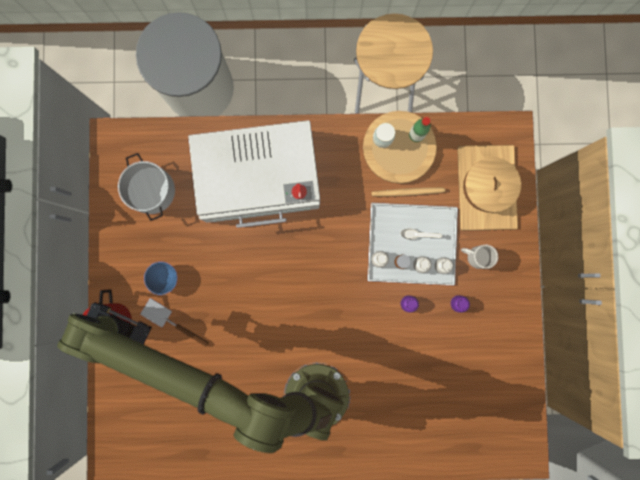

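View pics/scene0.png

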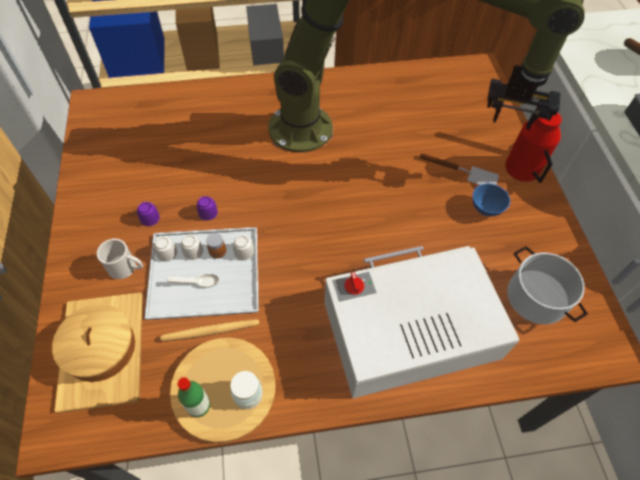

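The top view shows three white cups at about (380,260), (424,265) and (444,266). The spice jar is at (404,262), and one spoon has its bowl at (410,234). Things that could be mistaken for a cup are the purple cups (410,304) and (460,304), the white canister (385,134), the mug (485,257) and the jar (404,262). I choose the three white cups on the tray. One close crop will check that choice.

```bash
python3 - <<'E'
from h import *
a=load("top0")["image"]; 
t=cv2.resize(a[195:295,360:480],None,fx=5,fy=5,interpolation=cv2.INTER_CUBIC)[:, :600]
b=cv2.resize(a[115:235,180:330],None,fx=4,fy=4,interpolation=cv2.INTER_CUBIC)
cv2.imwrite("pics/crop0.png",np.vstack([cv2.resize(t,(360,300)),cv2.resize(b,(360,288))]))
c=load("top0")
for n,u,v,z in [("cup",380,259,.06),("jar",404,262,.07),("cup",424,264,.06),("cup",444,265,.06),("spoonbowl",409,234,.012),("spend",450,237,.033),("dial",300,191,.166),("h1",237,224,.105),("h2",286,218,.105),("boxFL",199,217,.14),("boxFR",319,205,.14),("boxBL",189,136,.14),("boxBR",310,122,.14),("trTL",371,204,.012),("trTR",458,206,.012),("trBL",368,282,.012),("trBR",456,285,.012)]:
    print(n,ray(c,u,v,z).round(3))
E
```

```text
cup [ 0.471 -0.226  0.06 ]
jar [ 0.459 -0.307  0.07 ]
cup [ 0.451 -0.377  0.06 ]
cup [ 0.446 -0.446  0.06 ]
spoonbowl [ 0.559 -0.336  0.012]
spend [ 0.544 -0.476  0.033]
dial [0.696 0.042 0.166]
h1 [0.597 0.258 0.105]
h2 [0.614 0.093 0.105]
boxFL [0.619 0.379 0.14 ]
boxFR [ 0.652 -0.019  0.14 ]
boxBL [0.892 0.411 0.14 ]
boxBR [0.933 0.005 0.14 ]
trTL [ 0.668 -0.205  0.012]
trTR [ 0.655 -0.513  0.012]
trBL [ 0.392 -0.187  0.012]
trBR [ 0.376 -0.496  0.012]
```

View pics/crop0.png

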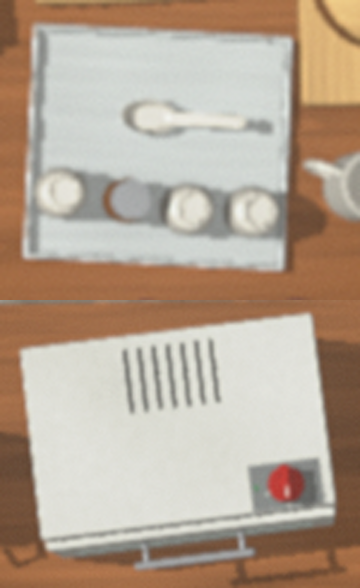

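The crop confirms it: three cups, the steel-lidded jar second from the left, and a single spoon with its bowl to the left. Next I need a helper to work out moves.

```bash
cat >> h.py <<'E'
def plan(x,y,g,yaw,rotfirst=True):
    "g: grasp point height. Prints turn, then shift in tool axes after (or before) turning"
    o=env.get_obs(); A=Ro.from_euler('xyz',o["tool_rot"],degrees=True); B=Ro.from_euler('xyz',[180,0,yaw],degrees=True)
    rv=(A.inv()*B).as_rotvec(); d=np.array([x,y,g+env.grip_depth])-o["tool_pos"]
    s=(B if rotfirst else A).inv().apply(d)
    print("t %.1f rot"%o["time_s"],rv.round(3),"rows>=%d"%np.ceil(np.abs(rv).max()/.148),"shift",s.round(4),"rows>=%d"%np.ceil(np.linalg.norm(s)/.045))
E
python3 -c "
from h import *
plan(.605,.175,.17,95.5)"
```

```text
t 0.1 rot [-1.000e-03  1.000e-03  1.032e+00] rows>=7 shift [-0.4416  0.2855  0.0704] rows>=12
```

send_rows(xyz=[[0,0,0],[0,0,0],[0,0,0],[0,0,0],[0,0,0],[0,0,0],[0,0,0],[-0.037,0.024,0.006],[-0.037,0.024,0.006],[-0.037,0.024,0.006],[-0.037,0.024,0.006],[-0.037,0.024,0.006],[-0.037,0.024,0.006],[-0.037,0.024,0.006],[-0.037,0.024,0.006],[-0.037,0.024,0.006],[-0.037,0.024,0.006],[-0.037,0.024,0.006],[-0.037,0.024,0.006],[0,0,0]], rotation=[[0,0,0.147],[0,0,0.147],[0,0,0.147],[0,0,0.147],[0,0,0.147],[0,0,0.147],[0,0,0.147],[0,0,0],[0,0,0],[0,0,0],[0,0,0],[0,0,0],[0,0,0],[0,0,0],[0,0,0],[0,0,0],[0,0,0],[0,0,0],[0,0,0],[0,0,0]], jaw=[1,1,1,1,1,1,1,1,1,1,1,1,1,1,1,1,1,1,1,1], newtons=30)

```text
time_s: 2.15
tool_pos: [0.6119, 0.1659, 0.3316]
tool_rot: [180.0, 0.3, 95.0]
force: [0.1, -1.1, 0.5]
grip_width: 0.0869
grasp_force: 0.0
```

```bash
python3 - <<'E'
from h import *
c=snap("wrist","w1"); plan(.605,.175,.11,95.5); print(proj(c,[.605,.175,.105]),proj(c,[.597,.258,.105]),proj(c,[.614,.093,.105]))
E
```

```text
t 2.2 rot [-0.001  0.003 -0.004] rows>=1 shift [ 0.0059 -0.0049  0.0584] rows>=2
[304.69990932 247.23070635] [302.11080025  93.70426695] [308.47578    370.26733142]
```

View pics/w1.png

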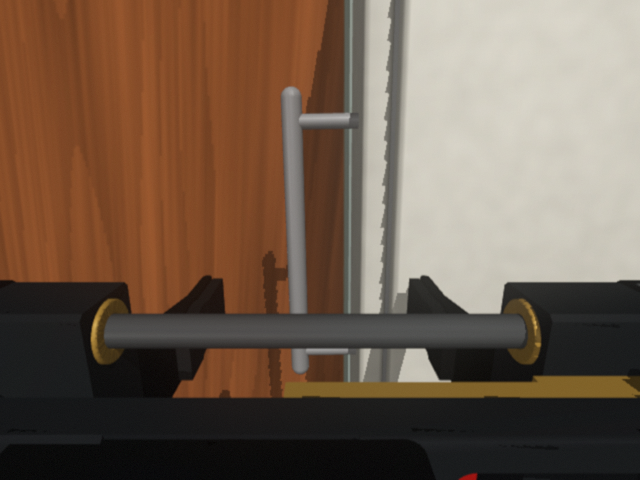

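The bar runs from (290,95) to (301,368), with its posts at rows 120 and 351. The drawer is slightly ajar.

```bash
python3 - <<'E'
from h import *
c=load("w1"); a=ray(c,290.5,92,.105); b=ray(c,301,370,.105); m=(a+b)/2
print(a,b,m,np.linalg.norm(a-b),"yaw",np.degrees(np.arctan2(-(a-b)[0],(a-b)[1])))
# panel rear/housing edges: front panel top edge
print("panel front", ray(c,349,250,.126),"panel rear",ray(c,362,250,.126),"housing edge",ray(c,398,200,.14),ray(c,404,40,.14))
plan(m[0],m[1],.104,95.5)
E
```

```text
[0.59093006 0.25829479 0.105     ] [0.60920638 0.09277976 0.105     ] [0.60006822 0.17553727 0.105     ] 0.1665210159640454 yaw 6.301127787502849
panel front [0.62826148 0.18190802 0.126     ] panel rear [0.63503638 0.18250277 0.126     ] housing edge [0.64654274 0.21235498 0.14      ] [0.63908438 0.27912365 0.14      ]
t 2.2 rot [-0.001  0.003 -0.004] rows>=1 shift [ 0.007  -0.0098  0.0644] rows>=2
```

send_rows(xyz=[[0.003,-0.005,0],[0.004,-0.005,0],[0,0,0],[0,0,0],[0,0,0],[0,0,0],[0,0,0.015],[0,0,0.015],[0,0,0.015],[0,0,0.015],[0,0,0.005],[0,0,0],[0,0,0],[0,0,0],[0,0,0],[0,0,0]], rotation=[[0,0.003,-0.014],[0,0,0],[0,0,0],[0,0,0],[0,0,0],[0,0,0],[0,0,0],[0,0,0],[0,0,0],[0,0,0],[0,0,0],[0,0,0],[0,0,0],[0,0,0],[0,0,0],[0,0,0]], jaw=[0.32,0.32,0.32,0.32,0.32,0.32,0.32,0.32,0.32,0.32,0.32,0.32,0,0,0,0])

```text
time_s: 3.8
tool_pos: [0.5987, 0.1801, 0.2687]
tool_rot: [179.9, -0.2, 96.5]
force: [0.3, -0.1, 2.0]
grip_width: 0.0098
grasp_force: 30.0
```

send_rows(xyz=[[0,-0.005,0],[0,-0.012,0],[0,-0.012,0],[0,-0.012,0],[0,-0.012,0],[0,-0.012,0],[0,-0.012,0],[0,-0.012,0],[0,-0.012,0],[0,-0.012,0],[0,-0.012,0],[0,-0.012,0],[0,-0.01,0],[0,-0.006,0],[0,-0.003,0],[0,0,0],[0,0,0]], rotation=[[0,0,0],[0,0,0],[0,0,0],[0,0,0],[0,0,0],[0,0,0],[0,0,0],[0,0,0],[0,0,0],[0,0,0],[0,0,0],[0,0,0],[0,0,0],[0,0,0],[0,0,0],[0,0,0],[0,0,0]], jaw=[0,0,0,0,0,0,0,0,0,0,0,0,0,0,0,0,0])

```text
time_s: 5.5
tool_pos: [0.4423, 0.1631, 0.2685]
tool_rot: [-180.0, -0.3, 96.5]
force: [-0.9, 2.6, 9.8]
grip_width: 0.0102
grasp_force: 30.0
```

send_rows(xyz=[[0,-0.003,0],[0,-0.003,0],[0,0,0],[0,0,0]], rotation=[[0,0,0],[0,0,0],[0,0,0],[0,0,0]], jaw=[0,0,0,0])

```text
time_s: 5.9
tool_pos: [0.4391, 0.1627, 0.2686]
tool_rot: [179.5, -0.3, 96.5]
force: [13.0, 5.4, -4.4]
grip_width: 0.0101
grasp_force: 30.0
```

send_rows(xyz=[[0,0.001,0],[0,0,0],[0,0,0],[0,0,-0.03],[0,0,-0.04],[0,0,-0.04],[0,0,-0.04],[0,0,0],[0,0,0]], rotation=[[0,0,0],[0,0,0],[0,0,0],[0,0,0],[0,0,0],[0,0,0],[0,0,0],[0,0,0],[0,0,0]], jaw=[0.32,0.32,0.32,0.32,0.32,0.32,1,1,1])

```text
time_s: 6.8
tool_pos: [0.4378, 0.1611, 0.4176]
tool_rot: [-180.0, -0.2, 96.5]
force: [-0.5, 0.3, -1.1]
grip_width: 0.0446
grasp_force: 0.0
```

```bash
python3 - <<'E'
from h import *
c=snap("top","t2"); im=cv2.resize(c["image"][115:310,180:480],None,fx=2.6,fy=2.6,interpolation=cv2.INTER_CUBIC); cv2.imwrite("pics/t2c.png",im)
plan(.55,-.335,.25,87)
E
```

```text
t 6.8 rot [-0.003 -0.002  0.165] rows>=2 shift [-0.4895  0.1382  0.003 ] rows>=12
```

View pics/t2c.png

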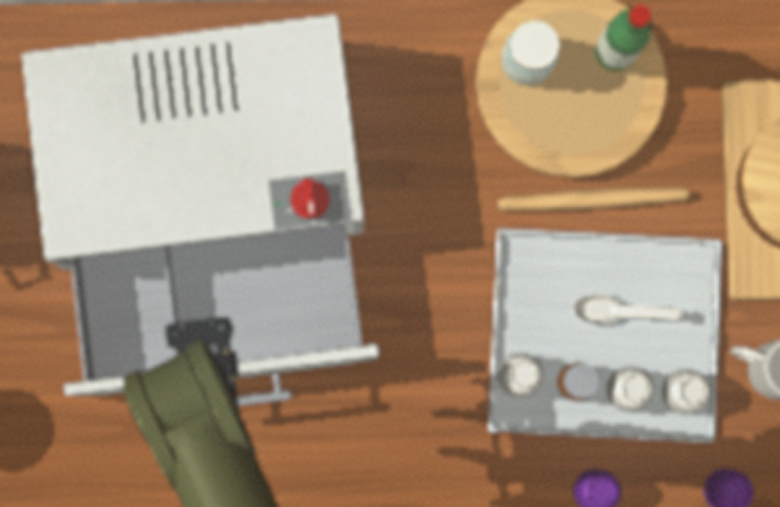

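The drawer is fully out. The divider is near crop col 170, the right wall near 350 and the left wall near 78. All the cups and the spoon are still in place.

```bash
cat >> h.py <<'E'
H=np.array([.4400,.158]); YB=6.2
ux=np.array([np.cos(np.radians(YB)),np.sin(np.radians(YB))]); uy=np.array([-ux[1],ux[0]])
def box(p): d=np.array(p)[:2]-H; return np.array([d@ux,d@uy])   # relative to handle mid
def wld(a,b): return H+a*ux+b*uy
E
python3 - <<'E'
from h import *
c=load("t2")
P=lambda u,v,z:ray(c,u/2.6+180,v/2.6+115,z)
for n,u,v,z in[("div",168,250,.07),("div2",175,318,.07),("Rw",349,236,.085),("Rw2",360,343,.085),("Lw",78,262,.085),("Lw2",86,375,.085),("panL",66,388,.126),("panR",378,349,.126),("housFR",362,222,.14),("housFL",47,258,.14),("hEndR",290,394,.105),("dial",310,199,.173)]: print(n,box(P(u,v,z)).round(3),P(u,v,z).round(3))
for n,u,v in[("c1",521,374),("c2",632,389),("c3",687,391)]: print(n,P(u,v,.062).round(3))
plan(.53,-.335,.25,87)
E
```

```text
div [0.211 0.056] [0.644 0.236 0.07 ]
div2 [0.121 0.057] [0.554 0.228 0.07 ]
Rw [ 0.198 -0.184] [ 0.656 -0.003  0.085]
Rw2 [ 0.056 -0.18 ] [ 0.515 -0.015  0.085]
Lw [0.209 0.173] [0.629 0.353 0.085]
Lw2 [0.06 0.18] [0.48  0.343 0.085]
panL [0.045 0.2  ] [0.463 0.362 0.126]
panR [ 0.044 -0.202] [ 0.505 -0.038  0.126]
housFR [ 0.207 -0.202] [ 0.667 -0.02   0.14 ]
housFL [0.212 0.202] [0.629 0.382 0.14 ]
hEndR [ 0.001 -0.082] [0.45  0.077 0.105]
dial [ 0.24 -0.14] [0.693 0.045 0.173]
c1 [ 0.471 -0.227  0.062]
c2 [ 0.449 -0.373  0.062]
c3 [ 0.445 -0.446  0.062]
t 6.8 rot [-0.003 -0.002  0.165] rows>=2 shift [-0.4905  0.1183  0.003 ] rows>=12
```

send_rows(xyz=[[0,0,0],[0,0,0],[-0.04,0.01,0],[-0.041,0.01,0],[-0.041,0.01,0],[-0.041,0.01,0],[-0.041,0.01,0],[-0.041,0.01,0],[-0.041,0.01,0],[-0.041,0.01,0],[-0.041,0.01,0],[-0.041,0.01,0],[-0.041,0.01,0],[-0.04,0.008,0],[0,0,0],[0,0,0]], rotation=[[0,0,0.083],[0,0,0.082],[0,0,0],[0,0,0],[0,0,0],[0,0,0],[0,0,0],[0,0,0],[0,0,0],[0,0,0],[0,0,0],[0,0,0],[0,0,0],[0,0,0],[0,0,0],[0,0,0]], jaw=[1,1,1,1,1,1,1,1,1,1,1,1,1,1,1,1])

```text
time_s: 8.45
tool_pos: [0.5297, -0.3348, 0.4136]
tool_rot: [-179.7, -0.2, 86.8]
force: [0.1, 0.6, 0.3]
grip_width: 0.0868
grasp_force: 0.0
```

```bash
python3 - <<'E'
from h import *
c=snap("wrist","w3"); print(env.get_obs()["tool_pos"])
for n,X in [("c1",[.471,-.227,.062]),("c2",[.449,-.373,.062]),("c3",[.445,-.446,.062]),("spoon",[.56,-.336,.015])]: print(n,proj(c,X))
E
```

```text
[ 0.53032807 -0.33347519  0.41411971]
c1 [240.78180781 100.08414668]
c2 [234.35885084 265.39310695]
c3 [238.62191354 334.76853806]
spoon [346.56116252 211.33659134]
```

View pics/w3.png

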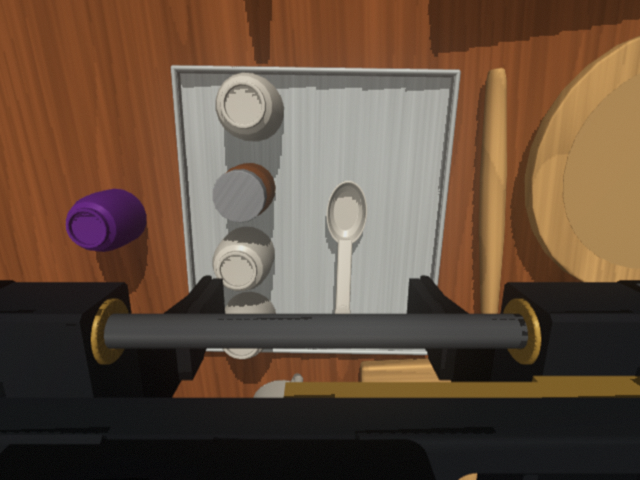

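Foot rings are at (245,106) for cup1, (239,268) for cup2 and about (243,340) for cup3. The jar is at (243,195). The spoon bowl is centred at (347,210), and its handle runs down to (343,310).

```bash
python3 - <<'E'
from h import *
c=load("w3")
for n,u,v,z in [("c1",245,106,.063),("c2",239,268,.063),("c3",243,340,.063),("jar",243,195,.071)]: print(n,ray(c,u,v,z).round(4))
t=ray(c,347.5,181,.017); h=ray(c,343.5,305,.026); d=(t-h)[:2]; d/=np.linalg.norm(d)
print(t,h,"spoon yaw",np.degrees(np.arctan2(d[1],d[0])), "grip", t[:2]-.078*d)
g=t[:2]-.078*d; sy=np.degrees(np.arctan2(d[1],d[0])); plan(g[0],g[1],.07,sy-180 if sy>180 else sy)
E
```

```text
c1 [ 0.4742 -0.232   0.063 ]
c2 [ 0.4533 -0.3755  0.063 ]
c3 [ 0.449  -0.4515  0.063 ]
jar [ 0.4662 -0.3057  0.071 ]
[ 0.56184759 -0.30460071  0.017     ] [ 0.55249963 -0.43625183  0.026     ] spoon yaw 85.93849756670095 grip [ 0.55632306 -0.38240482]
t 8.5 rot [-0.004 -0.005  0.018] rows>=1 shift [-0.047   0.0294  0.1806] rows>=5
```

send_rows(xyz=[[-0.012,0.007,0.03],[-0.012,0.007,0.03],[-0.012,0.007,0.03],[-0.011,0.008,0.03],[0,0,0.03],[0,0,0.03],[0,0,0.02],[0,0,0.012],[0,0,0.007],[0,0,0.006],[0,0,0],[0,0,0],[0,0,0],[0,0,0],[0,0,0],[0,0,0]], rotation=[[-0.004,-0.005,0.018],[0,0,0],[0,0,0],[0,0,0],[0,0,0],[0,0,0],[0,0,0],[0,0,0],[0,0,0],[0,0,0],[0,0,0],[0,0,0],[0,0,0],[0,0,0],[0,0,0],[0,0,0]], jaw=[0.6,0.6,0.6,0.6,0.6,0.6,0.6,0.6,0.6,0.6,0.6,0,0,0,0,0], newtons=15)

```text
time_s: 10.1
tool_pos: [0.5573, -0.3832, 0.1916]
tool_rot: [179.8, 0.1, 86.0]
force: [-0.8, -0.2, 0.2]
grip_width: 0.0203
grasp_force: 0.0
```

send_rows(xyz=[[0,0,0.002],[0,0,0],[0,0,0],[0,0,0]], rotation=[[0,0,0],[0,0,0],[0,0,0],[0,0,0]], jaw=[0,0,0,0])

```text
time_s: 10.5
tool_pos: [0.5573, -0.3835, 0.1899]
tool_rot: [179.8, 0.1, 86.0]
force: [-0.5, -0.6, 5.8]
grip_width: 0.0147
grasp_force: 15.0
```

```bash
python3 - <<'E'
from h import *
p=wld(.129,.119); print(p)
plan(.5573,-.3832,.19,86.0); 
plan(p[0],p[1],.20,6.2)
E
```

```text
[0.55539355 0.29023588]
t 10.5 rot [ 0.004  0.003 -0.   ] rows>=1 shift [ 0.0003 -0.     -0.1636] rows>=4
t 10.5 rot [ 5.000e-03 -1.000e-03  1.392e+00] rows>=10 shift [ 0.0709 -0.67   -0.1736] rows>=16
```

send_rows(xyz=[[0,0,-0.01],[0,0,-0.025],[0,0,-0.035],[0,0,-0.035],[0,0,-0.035],[0,0,-0.033],[0,0,0],[0,0,0],[0,0,0],[0,0,0],[0,0,0],[0,0,0],[0,0,0],[0,0,0],[0,0,0],[0,0,0],[0,0,0]], rotation=[[0,0,0],[0,0,0],[0,0,0],[0,0,0],[0,0,0],[0,0,0],[0,0,0.08],[0,0,0.14],[0,0,0.14],[0,0,0.14],[0,0,0.14],[0,0,0.14],[0,0,0.14],[0,0,0.14],[0,0,0.14],[0,0,0.14],[0,0,0.052]], jaw=[0,0,0,0,0,0,0,0,0,0,0,0,0,0,0,0,0])

```text
time_s: 12.2
tool_pos: [0.5568, -0.3822, 0.362]
tool_rot: [179.9, -0.1, 6.0]
force: [0.1, -0.8, -0.6]
grip_width: 0.0144
grasp_force: 15.0
```

send_rows(xyz=[[0.002,-0.02,0],[0.004,-0.036,0],[0.004,-0.036,0],[0.004,-0.036,0],[0.004,-0.036,0],[0.004,-0.036,0],[0.004,-0.036,0],[0.004,-0.036,0],[0.004,-0.036,0],[0.004,-0.036,0],[0.004,-0.036,0],[0.004,-0.036,0],[0.004,-0.036,0],[0.004,-0.036,0],[0.004,-0.036,0],[0.004,-0.036,0],[0.004,-0.036,0],[0.004,-0.036,0],[0.001,-0.03,0],[0,0,0]], rotation=[[0,0,0],[0,0,0],[0,0,0],[0,0,0],[0,0,0],[0,0,0],[0,0,0],[0,0,0],[0,0,0],[0,0,0],[0,0,0],[0,0,0],[0,0,0],[0,0,0],[0,0,0],[0,0,0],[0,0,0],[0,0,0],[0,0,0],[0,0,0]], jaw=[0,0,0,0,0,0,0,0,0,0,0,0,0,0,0,0,0,0,0,0])

```text
time_s: 14.2
tool_pos: [0.5535, 0.2897, 0.3599]
tool_rot: [179.9, -0.1, 6.8]
force: [0.1, 0.2, 0.1]
grip_width: 0.015
grasp_force: 15.0
```

```bash
python3 - <<'E'
from h import *
p=wld(.129,.119)
plan(p[0],p[1],.049,6.2); c=snap("wrist","w4"); print(env.get_obs()["grip_width"])
E
```

```text
t 14.2 rot [ 0.001 -0.002  0.01 ] rows>=1 shift [ 0.002  -0.0003  0.1474] rows>=4
0.014660001394526617
```

View pics/w4.png

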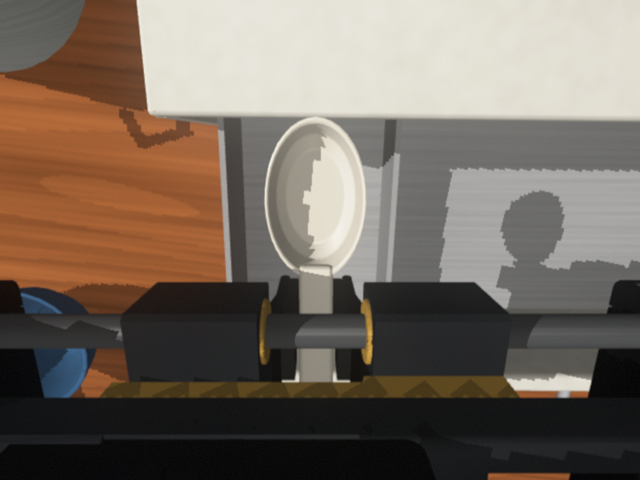

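The spoon is held level. Its bowl is at (315,195), between the left wall (col 233) and the divider (col 390). I'll move it 12 mm toward the front to clear the housing, then lower it.

send_rows(xyz=[[-0.005,0,0],[-0.005,0,0.02],[0,0,0.03],[0,0,0.03],[0,0,0.025],[0,0,0.015],[0,0,0.01],[0,0,0.006],[0,0,0.004],[0,0,0.004],[0,0,0.003],[0,0,0],[0,0,0]], rotation=[[0,0,0.01],[0,0,0],[0,0,0],[0,0,0],[0,0,0],[0,0,0],[0,0,0],[0,0,0],[0,0,0],[0,0,0],[0,0,0],[0,0,0],[0,0,0]], jaw=[0,0,0,0,0,0,0,0,0,0,0,0,0])

```text
time_s: 15.55
tool_pos: [0.5461, 0.2817, 0.2141]
tool_rot: [179.9, -0.2, 5.7]
force: [-0.4, 0.5, -0.5]
grip_width: 0.0148
grasp_force: 15.0
```

send_rows(xyz=[[0,0,0.001],[0,0,0.001],[0,0,0.001],[0,0,0]], rotation=[[0,0,0],[0,0,0],[0,0,0],[0,0,0]], jaw=[0,0,0,0])

```text
time_s: 15.95
tool_pos: [0.5463, 0.2817, 0.2118]
tool_rot: [179.9, -0.2, 5.7]
force: [-3.5, -0.7, 4.0]
grip_width: 0.0145
grasp_force: 15.0
```

send_rows(xyz=[[0,0,0],[0,0,0],[0,0,0],[0,0,-0.01],[0,0,-0.03],[0,0,-0.04],[0,0,-0.04],[0,0,-0.03],[0,0,0]], rotation=[[0,0,0],[0,0,0],[0,0,0],[0,0,0],[0,0,0],[0,0,0],[0,0,0],[0,0,0],[0,0,0]], jaw=[0.4,0.4,0.4,0.4,0.4,0.4,0.4,0.4,1])

```text
time_s: 16.85
tool_pos: [0.5471, 0.2817, 0.3663]
tool_rot: [-179.9, -0.6, 5.6]
force: [0.5, -1.2, -0.6]
grip_width: 0.038
grasp_force: 0.0
```

```bash
python3 - <<'E'
from h import *
c=snap("top","t5"); plan(.4742,-.232,.22,87,False); plan(.4742,-.232,.22,87); print(env.get_obs()["qpos"].round(0))
w=snap("wrist","w5"); cv2.imwrite("pics/v5.png",np.hstack([cv2.resize(w["image"],(400,300)),cv2.resize(c["image"][190:300,360:500],(400,300))]))
E
```

```text
t 16.9 rot [ 0.005 -0.006 -1.42 ] rows>=10 shift [-0.1222  0.5042 -0.0208] rows>=12
t 16.9 rot [ 0.005 -0.006 -1.42 ] rows>=10 shift [-0.5169 -0.045  -0.0198] rows>=12
[-77.  24.  61.  94. -22.  75. -97.]
```

View pics/v5.png

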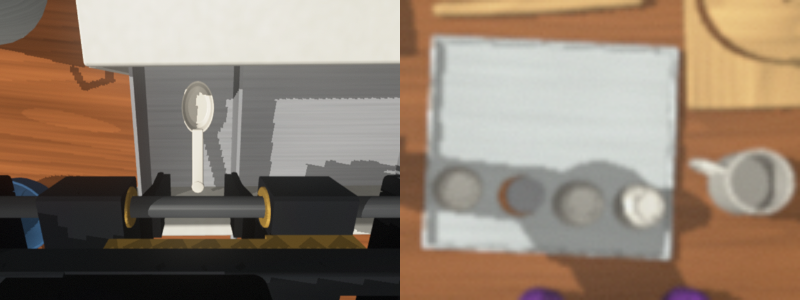

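The spoon lies in the narrow bay, at about (198,140) in the left panel, and the cups are unmoved. Next is cup1.

send_rows(xyz=[[-0.006,0.02,0],[-0.0085,0.037,0],[-0.009,0.0375,0],[-0.009,0.0375,0],[-0.009,0.0375,0],[-0.009,0.0375,0],[-0.009,0.0375,0],[-0.009,0.0375,0],[-0.009,0.0375,0],[-0.009,0.0375,0],[-0.009,0.0375,0],[-0.009,0.0375,0],[-0.009,0.037,0],[-0.008,0.035,0],[0,0,0]], rotation=[[0,0,0],[0,0,0],[0,0,0],[0,0,0],[0,0,0],[0,0,0],[0,0,0],[0,0,0],[0,0,0],[0,0,0],[0,0,0],[0,0,0],[0,0,0],[0,0,0],[0,0,0]], jaw=[1,1,1,1,1,1,1,1,1,1,1,1,1,1,1])

```text
time_s: 18.45
tool_pos: [0.4714, -0.2371, 0.3609]
tool_rot: [179.7, -0.0, 5.1]
force: [0.0, -1.1, 0.4]
grip_width: 0.0871
grasp_force: 0.0
```

send_rows(xyz=[[0,0,0],[0,0,0],[0,0,0],[0,0,0],[0,0,0],[0,0,0],[0,0,0],[0,0,0],[0,0,0],[0,0,0],[0,0,0]], rotation=[[0,0,-0.137],[0,0,-0.137],[0,0,-0.137],[0,0,-0.137],[0,0,-0.137],[0,0,-0.137],[0,0,-0.137],[0,0,-0.137],[0,0,-0.137],[0,0,-0.137],[0,0,0]], jaw=[1,1,1,1,1,1,1,1,1,1,1])

```text
time_s: 19.55
tool_pos: [0.474, -0.2306, 0.3606]
tool_rot: [179.9, 0.1, 84.2]
force: [-0.8, 0.8, -0.0]
grip_width: 0.0875
grasp_force: 0.0
```

```bash
python3 - <<'E'
from h import *
plan(.4742,-.232,.038,84); print(env.get_obs()["qpos"].round(0)); c=snap("wrist","w6"); print(proj(c,[.4742,-.232,.063]))
import cv2
g=cv2.medianBlur(cv2.cvtColor(c["image"],cv2.COLOR_BGR2GRAY),5)
r=cv2.HoughCircles(g[:,150:480],cv2.HOUGH_GRADIENT,1,30,param1=80,param2=25,minRadius=18,maxRadius=70)
for u,v,q in (r[0] if r is not None else []): print(u+150,v,q)
cv2.imwrite("pics/w6c.png",cv2.resize(c["image"],(400,300)))
E
```

```text
t 19.6 rot [0.001 0.001 0.004] rows>=1 shift [-0.0013  0.0003  0.1591] rows>=4
[-31.   7.  58. 106.  -6.  71.  23.]
[315.04286649 236.01885203]
311.5 231.5 29.4
308.5 334.5 32.1
308.5 299.5 27.5
298.5 369.5 27.9
```

View pics/w6c.png

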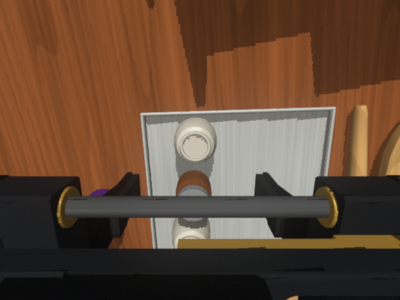

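The foot ring is at about (311,233) in full-size pixels, against a prediction of (315,236). The correction is about 3 mm toward -x.

send_rows(xyz=[[0,-0.003,0.02],[0,0,0.03],[0,0,0.03],[0,0,0.03],[0,0,0.025],[0,0,0.015],[0,0,0.009],[0,0,0],[0,0,0],[0,0,0],[0,0,0],[0,0,0],[0,0,0]], rotation=[[0,0,0.004],[0,0,0],[0,0,0],[0,0,0],[0,0,0],[0,0,0],[0,0,0],[0,0,0],[0,0,0],[0,0,0],[0,0,0],[0,0,0],[0,0,0]], jaw=[1,1,1,1,1,1,1,1,0.5,0.5,0.5,0.5,0.5])

```text
time_s: 20.9
tool_pos: [0.4719, -0.2316, 0.2032]
tool_rot: [179.8, 0.1, 83.9]
force: [-0.2, 0.1, 3.0]
grip_width: 0.0587
grasp_force: 15.0
```

```bash
python3 - <<'E'
from h import *
o=env.get_obs(); print(o["grip_width"],o["grasp_force"],o["tool_pos"])
for a,b in[(.159,.058),(.159,-.058),(.099,0)]: print(wld(a,b-.06))
p=wld(.159,-.002); plan(p[0],p[1],.19,6.2,True)
E
```

```text
0.05868355588003795 15.004546749405563 [ 0.4719404  -0.23162681  0.20321548]
[0.598286  0.1731836]
[0.61081393 0.05786208]
[0.54490091 0.10904288]
t 20.9 rot [ 0.005 -0.002  1.357] rows>=10 shift [ 0.1693 -0.3888 -0.1503] rows>=10
```

send_rows(xyz=[[0,0,-0.01],[0,0,-0.025],[0,0,-0.035],[0,0,-0.035],[0,0,-0.03],[0,0,-0.015],[0,0,0],[0,0,0],[0,0,0],[0,0,0],[0,0,0],[0,0,0],[0,0,0],[0,0,0],[0,0,0],[0,0,0],[0,0,0]], rotation=[[0,0,0],[0,0,0],[0,0,0],[0,0,0],[0,0,0],[0,0,0],[0,0,0.08],[0,0,0.14],[0,0,0.14],[0,0,0.14],[0,0,0.14],[0,0,0.14],[0,0,0.14],[0,0,0.14],[0,0,0.14],[0,0,0.1],[0,0,0.057]], jaw=[0.5,0.5,0.5,0.5,0.5,0.5,0.5,0.5,0.5,0.5,0.5,0.5,0.5,0.5,0.5,0.5,0.5])

```text
time_s: 22.6
tool_pos: [0.4709, -0.2311, 0.3522]
tool_rot: [179.9, -0.1, 6.0]
force: [-0.8, -0.5, -1.4]
grip_width: 0.0587
grasp_force: 15.0
```

send_rows(xyz=[[0.007,-0.017,0],[0.014,-0.033,0],[0.014,-0.033,0],[0.014,-0.033,0],[0.014,-0.033,0],[0.014,-0.033,0],[0.014,-0.033,0],[0.014,-0.033,0],[0.014,-0.033,0],[0.014,-0.033,0],[0.014,-0.033,0],[0.012,-0.028,0],[0.006,-0.014,0],[0,0,0],[0,0,0]], rotation=[[0,0,0],[0,0,0],[0,0,0],[0,0,0],[0,0,0],[0,0,0],[0,0,0],[0,0,0],[0,0,0],[0,0,0],[0,0,0],[0,0,0],[0,0,0],[0,0,0],[0,0,0]], jaw=[0.5,0.5,0.5,0.5,0.5,0.5,0.5,0.5,0.5,0.5,0.5,0.5,0.5,0.5,0.5])

```text
time_s: 24.1
tool_pos: [0.5933, 0.1714, 0.352]
tool_rot: [179.8, -0.1, 6.1]
force: [-0.1, -0.4, -1.4]
grip_width: 0.059
grasp_force: 15.0
```

```bash
python3 - <<'E'
from h import *
p=wld(.154,-.002); plan(p[0],p[1],.0622,6.2,True); print(env.get_obs()["qpos"].round(0))
E
```

```text
t 24.1 rot [ 0.004 -0.002 -0.002] rows>=1 shift [ 1.000e-04 -1.200e-03  1.263e-01] rows>=3
[-60.  22.  53.  94. -18.  73. -88.]
```

send_rows(xyz=[[0,-0.001,0.02],[0,0,0.03],[0,0,0.03],[0,0,0.02],[0,0,0.012],[0,0,0.006],[0,0,0.004],[0,0,0.002],[0,0,0.001],[0,0,0.001],[0,0,0],[0,0,0]], rotation=[[0.004,-0.002,0],[0,0,0],[0,0,0],[0,0,0],[0,0,0],[0,0,0],[0,0,0],[0,0,0],[0,0,0],[0,0,0],[0,0,0],[0,0,0]], jaw=[0.5,0.5,0.5,0.5,0.5,0.5,0.5,0.5,0.5,0.5,0.5,0.5])

```text
time_s: 25.3
tool_pos: [0.5936, 0.1744, 0.2265]
tool_rot: [-179.9, -0.1, 6.2]
force: [1.0, -0.5, -2.2]
grip_width: 0.0588
grasp_force: 15.0
```

send_rows(xyz=[[0,0,0.001],[0,0,0.001],[0,0,0]], rotation=[[0,0,0],[0,0,0],[0,0,0]], jaw=[0.5,0.5,0.5])

```text
time_s: 25.6
tool_pos: [0.5939, 0.1744, 0.2253]
tool_rot: [-179.9, -0.1, 6.2]
force: [-2.1, 0.1, 5.1]
grip_width: 0.0589
grasp_force: 15.0
```

send_rows(xyz=[[0,0,0],[0,0,0],[0,0,0],[0,0,-0.01],[0,0,-0.03],[0,0,-0.04],[0,0,-0.035],[0,0,-0.015],[0,0,0]], rotation=[[0,0,0],[0,0,0],[0,0,0],[0,0,0],[0,0,0],[0,0,0],[0,0,0],[0,0,0],[0,0,0]], jaw=[0.8,0.8,0.8,0.8,0.8,0.8,0.8,1,1])

```text
time_s: 26.5
tool_pos: [0.5942, 0.1739, 0.3569]
tool_rot: [-179.8, -0.3, 6.2]
force: [-0.5, -0.1, -0.3]
grip_width: 0.0789
grasp_force: 0.0
```

```bash
python3 - <<'E'
from h import *
c=snap("top","t7"); im=c["image"][190:300,360:500]
t=c["image"][115:250,180:345]
cv2.imwrite("pics/v7.png",np.hstack([cv2.resize(im,(400,315),interpolation=cv2.INTER_CUBIC),cv2.resize(t,(385,315),interpolation=cv2.INTER_CUBIC)]))
plan(.4533,-.3755,.2,84,False); print(env.get_obs()["grip_width"])
# compare tray area with t5
d=cv2.absdiff(im,load("t2")["image"][190:300,360:500]).max(2); print(np.argwhere(d>80).mean(0) if (d>80).any() else 0,(d>80).sum())
E
```

```text
t 26.6 rot [-0.    -0.003 -1.358] rows>=10 shift [-0.1986  0.5313 -0.0105] rows>=13
0.08155119210527433
[70.06122449 54.1122449 ] 98
```

View pics/v7.png

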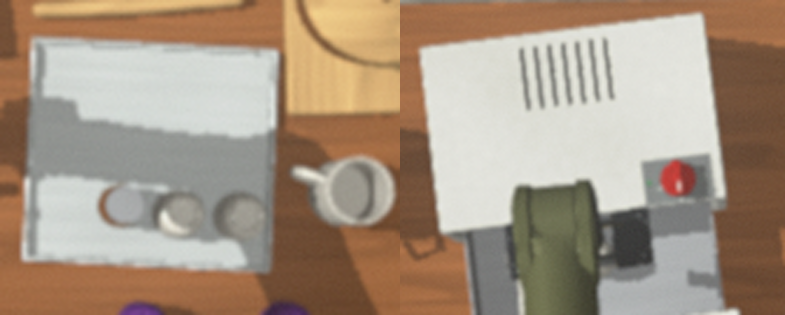

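The remaining cups and the jar are unmoved (cup2 near crop (180,214), cup3 near (240,217)). I'll go to cup2.

send_rows(xyz=[[-0.007,0.019,0],[-0.0137,0.0366,0],[-0.0137,0.0366,0],[-0.0137,0.0366,0],[-0.0137,0.0366,0],[-0.0137,0.0366,0],[-0.0137,0.0366,0],[-0.0137,0.0366,0],[-0.0137,0.0366,0],[-0.0137,0.0366,0],[-0.0137,0.0366,0],[-0.0137,0.0366,0],[-0.0137,0.0366,0],[-0.0137,0.0366,0],[-0.0137,0.0366,0],[0,0,0]], rotation=[[0,0,0],[0,0,0],[0,0,0],[0,0,0],[0,0,0],[0,0,0],[0,0,0],[0,0,0],[0,0,0],[0,0,0],[0,0,0],[0,0,0],[0,0,0],[0,0,0],[0,0,0],[0,0,0]], jaw=[1,1,1,1,1,1,1,1,1,1,1,1,1,1,1,1])

```text
time_s: 28.15
tool_pos: [0.4467, -0.382, 0.3518]
tool_rot: [179.9, 0.2, 5.5]
force: [-0.1, 0.1, -0.2]
grip_width: 0.0872
grasp_force: 0.0
```

send_rows(xyz=[[0,0,0],[0,0,0],[0,0,0],[0,0,0],[0,0,0],[0,0,0],[0,0,0],[0,0,0],[0,0,0],[0,0,0],[0,0,0]], rotation=[[0,0,-0.136],[0,0,-0.136],[0,0,-0.136],[0,0,-0.136],[0,0,-0.136],[0,0,-0.136],[0,0,-0.136],[0,0,-0.136],[0,0,-0.136],[0,0,-0.134],[0,0,0]], jaw=[1,1,1,1,1,1,1,1,1,1,1])

```text
time_s: 29.25
tool_pos: [0.4516, -0.3753, 0.3516]
tool_rot: [-179.9, -0.2, 84.0]
force: [0.0, -0.2, -0.0]
grip_width: 0.0873
grasp_force: 0.0
```

```bash
python3 - <<'E'
from h import *
plan(.4505,-.3745,.038,84); print(env.get_obs()["qpos"].round(0)); c=snap("wrist","w8"); print(proj(c,[.4505,-.3745,.063]))
cv2.imwrite("pics/w8c.png",cv2.resize(c["image"],(480,360)))
E
```

```text
t 29.2 rot [-0.002 -0.003 -0.   ] rows>=1 shift [ 0.0006 -0.0012  0.1501] rows>=4
[ -3.  16.  48.  98. -13.  72.  42.]
[314.35299398 238.25063738]
```

View pics/w8c.png

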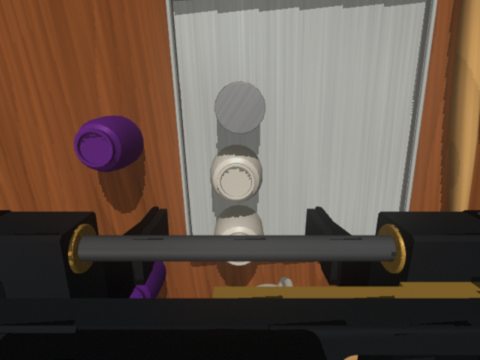

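Cup2's foot ring is at about (316,241) in full-size pixels, within 2 mm of prediction.

send_rows(xyz=[[-0.0015,0,0.02],[0,0,0.03],[0,0,0.03],[0,0,0.03],[0,0,0.02],[0,0,0.012],[0,0,0.008],[0,0,0],[0,0,0],[0,0,0],[0,0,0],[0,0,0],[0,0,0]], rotation=[[0,0,0],[0,0,0],[0,0,0],[0,0,0],[0,0,0],[0,0,0],[0,0,0],[0,0,0],[0,0,0],[0,0,0],[0,0,0],[0,0,0],[0,0,0]], jaw=[1,1,1,1,1,1,1,1,0.5,0.5,0.5,0.5,0.5])

```text
time_s: 30.6
tool_pos: [0.4529, -0.3769, 0.2037]
tool_rot: [179.9, -0.1, 84.0]
force: [-0.9, 0.3, 1.2]
grip_width: 0.0586
grasp_force: 15.0
```

send_rows(xyz=[[0,0,-0.01],[0,0,-0.025],[0,0,-0.035],[0,0,-0.035],[0,0,-0.03],[0,0,-0.015],[0,0,0],[0,0,0],[0,0,0],[0,0,0],[0,0,0],[0,0,0],[0,0,0],[0,0,0],[0,0,0],[0,0,0],[0,0,0]], rotation=[[0,0,0],[0,0,0],[0,0,0],[0,0,0],[0,0,0],[0,0,0],[0,0,0.08],[0,0,0.14],[0,0,0.14],[0,0,0.14],[0,0,0.14],[0,0,0.14],[0,0,0.14],[0,0,0.14],[0,0,0.14],[0,0,0.1],[0,0,0.058]], jaw=[0.5,0.5,0.5,0.5,0.5,0.5,0.5,0.5,0.5,0.5,0.5,0.5,0.5,0.5,0.5,0.5,0.5])

```text
time_s: 32.3
tool_pos: [0.4527, -0.3767, 0.3526]
tool_rot: [-179.9, -0.0, 6.0]
force: [0.1, 0.7, -1.3]
grip_width: 0.059
grasp_force: 15.0
```

```bash
python3 - <<'E'
from h import *
p=wld(.154,-.118); print(p); plan(p[0],p[1],.19,6.2)
p=wld(.097,-.06);  plan(p[0],p[1],.19,6.2)
E
```

```text
[0.60584317 0.05732209]
t 32.3 rot [-0.002 -0.    -0.004] rows>=1 shift [ 0.1991 -0.4149 -0.0009] rows>=11
t 32.3 rot [-0.002 -0.    -0.004] rows>=1 shift [ 0.1421 -0.4729 -0.0009] rows>=11
```

send_rows(xyz=[[0.007,-0.016,0],[0.015,-0.033,0],[0.015,-0.033,0],[0.015,-0.033,0],[0.015,-0.033,0],[0.015,-0.033,0],[0.015,-0.033,0],[0.015,-0.033,0],[0.015,-0.033,0],[0.015,-0.033,0],[0.015,-0.033,0],[0.015,-0.033,0],[0.012,-0.024,0],[0.006,-0.012,0],[0,0,0],[0,0,0]], rotation=[[0,0,-0.004],[0,0,0],[0,0,0],[0,0,0],[0,0,0],[0,0,0],[0,0,0],[0,0,0],[0,0,0],[0,0,0],[0,0,0],[0,0,0],[0,0,0],[0,0,0],[0,0,0],[0,0,0]], jaw=[0.5,0.5,0.5,0.5,0.5,0.5,0.5,0.5,0.5,0.5,0.5,0.5,0.5,0.5,0.5,0.5])

```text
time_s: 33.9
tool_pos: [0.5951, 0.0545, 0.354]
tool_rot: [180.0, -0.0, 6.3]
force: [-0.7, -1.4, -0.5]
grip_width: 0.0587
grasp_force: 15.0
```

```bash
python3 - <<'E'
from h import *
p=wld(.145,-.118); plan(p[0],p[1],.0617,6.2); print(env.get_obs()["qpos"].round(0))
c=snap("wrist","w9"); cv2.imwrite("pics/w9c.png",cv2.resize(c["image"],(480,360)))
E
```

```text
t 33.9 rot [ 0.    -0.     0.001] rows>=1 shift [ 0.002  -0.0016  0.1288] rows>=3
[-54.  20.  57.  96. -18.  73. -77.]
```

View pics/w9c.png

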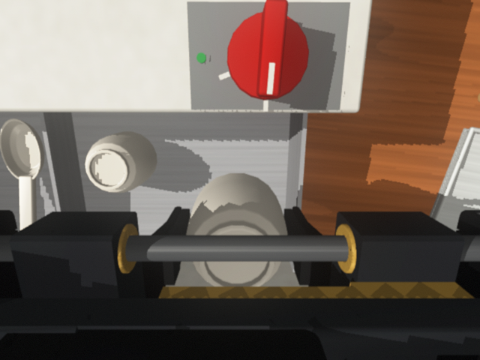

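Cup1 stands in the bay at (118,165) and the held cup is clear of the right wall. I'll lower it.

send_rows(xyz=[[0.002,-0.0015,0.02],[0,0,0.03],[0,0,0.03],[0,0,0.02],[0,0,0.012],[0,0,0.007],[0,0,0.004],[0,0,0.002],[0,0,0.001],[0,0,0.001],[0,0,0.001],[0,0,0]], rotation=[[0,0,0],[0,0,0],[0,0,0],[0,0,0],[0,0,0],[0,0,0],[0,0,0],[0,0,0],[0,0,0],[0,0,0],[0,0,0],[0,0,0]], jaw=[0.5,0.5,0.5,0.5,0.5,0.5,0.5,0.5,0.5,0.5,0.5,0.5])

```text
time_s: 35.15
tool_pos: [0.5974, 0.0585, 0.2262]
tool_rot: [-179.9, -0.1, 6.4]
force: [0.1, 0.1, -0.7]
grip_width: 0.0589
grasp_force: 15.0
```

send_rows(xyz=[[0,0,0.001],[0,0,0.001],[0,0,0]], rotation=[[0,0,0],[0,0,0],[0,0,0]], jaw=[0.5,0.5,0.5])

```text
time_s: 35.45
tool_pos: [0.598, 0.0585, 0.2256]
tool_rot: [-179.9, -0.2, 6.4]
force: [-2.2, 0.5, 8.3]
grip_width: 0.0589
grasp_force: 15.0
```

send_rows(xyz=[[0,0,0],[0,0,0],[0,0,0],[0,0,-0.01],[0,0,-0.03],[0,0,-0.04],[0,0,-0.035],[0,0,-0.015],[0,0,0]], rotation=[[0,0,0],[0,0,0],[0,0,0],[0,0,0],[0,0,0],[0,0,0],[0,0,0],[0,0,0],[0,0,0]], jaw=[0.76,0.76,0.76,0.76,0.76,0.76,0.76,1,1])

```text
time_s: 36.35
tool_pos: [0.5979, 0.0579, 0.3565]
tool_rot: [-179.9, -0.3, 6.4]
force: [1.1, -0.0, -0.2]
grip_width: 0.0753
grasp_force: 0.0
```

```bash
python3 - <<'E'
from h import *
plan(.4475,-.452,.19,84,False)
E
```

```text
t 36.4 rot [ 0.002 -0.006 -1.354] rows>=10 shift [-0.2064  0.49    0.0007] rows>=12
```

send_rows(xyz=[[-0.008,0.018,0],[-0.0155,0.0365,0],[-0.0155,0.0365,0],[-0.0155,0.0365,0],[-0.0155,0.0365,0],[-0.0155,0.0365,0],[-0.0155,0.0365,0],[-0.0155,0.0365,0],[-0.0155,0.0365,0],[-0.0155,0.0365,0],[-0.0155,0.0365,0],[-0.0155,0.0365,0],[-0.0155,0.0365,0],[-0.012,0.034,0],[0,0,0]], rotation=[[0,0,0],[0,0,0],[0,0,0],[0,0,0],[0,0,0],[0,0,0],[0,0,0],[0,0,0],[0,0,0],[0,0,0],[0,0,0],[0,0,0],[0,0,0],[0,0,0],[0,0,0]], jaw=[1,1,1,1,1,1,1,1,1,1,1,1,1,1,1])

```text
time_s: 37.85
tool_pos: [0.4407, -0.4574, 0.3513]
tool_rot: [180.0, 0.3, 5.8]
force: [-0.9, -0.7, -0.0]
grip_width: 0.087
grasp_force: 0.0
```

send_rows(xyz=[[0,0,0],[0,0,0],[0,0,0],[0,0,0],[0,0,0],[0,0,0],[0,0,0],[0,0,0],[0,0,0],[0,0,0],[0,0,0]], rotation=[[0,0,-0.136],[0,0,-0.136],[0,0,-0.136],[0,0,-0.136],[0,0,-0.136],[0,0,-0.136],[0,0,-0.136],[0,0,-0.136],[0,0,-0.136],[0,0,-0.13],[0,0,0]], jaw=[1,1,1,1,1,1,1,1,1,1,1])

```text
time_s: 38.95
tool_pos: [0.4458, -0.4514, 0.3512]
tool_rot: [-179.9, -0.2, 84.0]
force: [0.3, 0.1, -0.4]
grip_width: 0.0871
grasp_force: 0.0
```

```bash
python3 - <<'E'
from h import *
plan(.4475,-.452,.038,84); c=snap("wrist","w10"); print(proj(c,[.4475,-.452,.063]))
cv2.imwrite("pics/w10c.png",cv2.resize(c["image"],(480,360)))
E
```

```text
t 39.0 rot [-0.002 -0.004 -0.001] rows>=1 shift [-0.0004  0.0018  0.1497] rows>=4
[318.27782423 239.92028147]
```

View pics/w10c.png

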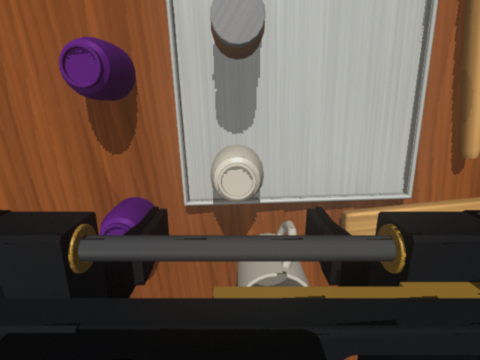

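Cup3's foot ring is at about (317,243), so it needs 2 mm toward -y. I'll check the mug's clearance by number.

```bash
python3 - <<'E'
from h import *
c=load("top0"); print(ray(c,462,249,.07),ray(c,486,257,.09),ray(c,460,304,.06))
E
```

```text
[ 0.49952006 -0.50737684  0.07      ] [ 0.46991027 -0.58296992  0.09      ] [ 0.31162198 -0.49613043  0.06      ]
```

send_rows(xyz=[[-0.0025,0.0005,0.02],[0,0,0.03],[0,0,0.03],[0,0,0.015],[0,0,0]], rotation=[[0,0,0],[0,0,0],[0,0,0],[0,0,0],[0,0,0]], jaw=[1,1,1,1,1])

```text
time_s: 39.5
tool_pos: [0.4466, -0.4531, 0.2552]
tool_rot: [-179.8, -0.3, 83.9]
force: [-0.0, 0.9, 0.5]
grip_width: 0.0869
grasp_force: 0.0
```

send_rows(xyz=[[0,0,0.025],[0,0,0.018],[0,0,0.009],[0,0,0],[0,0,0],[0,0,0],[0,0,0],[0,0,0],[0,0,0]], rotation=[[0,0,0],[0,0,0],[0,0,0],[0,0,0],[0,0,0],[0,0,0],[0,0,0],[0,0,0],[0,0,0]], jaw=[1,1,1,1,0.5,0.5,0.5,0.5,0.5])

```text
time_s: 40.4
tool_pos: [0.4474, -0.4542, 0.2066]
tool_rot: [179.9, -0.1, 84.0]
force: [-0.7, -0.2, 2.6]
grip_width: 0.0584
grasp_force: 15.0
```

send_rows(xyz=[[0,0,-0.01],[0,0,-0.025],[0,0,-0.035],[0,0,-0.035],[0,0,-0.03],[0,0,-0.015],[0,0,0],[0,0,0],[0,0,0],[0,0,0],[0,0,0],[0,0,0],[0,0,0],[0,0,0],[0,0,0],[0,0,0],[0,0,0]], rotation=[[0,0,0],[0,0,0],[0,0,0],[0,0,0],[0,0,0],[0,0,0],[0,0,0.08],[0,0,0.14],[0,0,0.14],[0,0,0.14],[0,0,0.14],[0,0,0.14],[0,0,0.14],[0,0,0.14],[0,0,0.14],[0,0,0.1],[0,0,0.056]], jaw=[0.5,0.5,0.5,0.5,0.5,0.5,0.5,0.5,0.5,0.5,0.5,0.5,0.5,0.5,0.5,0.5,0.5])

```text
time_s: 42.1
tool_pos: [0.4474, -0.4538, 0.3553]
tool_rot: [-179.9, -0.0, 6.1]
force: [0.4, -0.7, -1.0]
grip_width: 0.0584
grasp_force: 15.0
```

```bash
python3 - <<'E'
from h import *
p=wld(.095,-.06);  plan(p[0],p[1],.19,6.2)
E
```

```text
t 42.1 rot [-0.003 -0.    -0.002] rows>=1 shift [ 0.1537 -0.549   0.0018] rows>=13
```

send_rows(xyz=[[0.005,-0.018,0],[0.01,-0.036,0],[0.01,-0.036,0],[0.01,-0.036,0],[0.01,-0.036,0],[0.01,-0.036,0],[0.01,-0.036,0],[0.01,-0.036,0],[0.01,-0.036,0],[0.01,-0.036,0],[0.01,-0.036,0],[0.01,-0.036,0],[0.01,-0.036,0],[0.01,-0.036,0],[0.01,-0.036,0],[0.006,-0.018,0],[0.003,-0.009,0],[0,0,0]], rotation=[[0,0,0],[0,0,0],[0,0,0],[0,0,0],[0,0,0],[0,0,0],[0,0,0],[0,0,0],[0,0,0],[0,0,0],[0,0,0],[0,0,0],[0,0,0],[0,0,0],[0,0,0],[0,0,0],[0,0,0],[0,0,0]], jaw=[0.5,0.5,0.5,0.5,0.5,0.5,0.5,0.5,0.5,0.5,0.5,0.5,0.5,0.5,0.5,0.5,0.5,0.5])

```text
time_s: 43.9
tool_pos: [0.5403, 0.1086, 0.3568]
tool_rot: [-180.0, -0.0, 6.3]
force: [0.3, -1.2, -1.0]
grip_width: 0.0587
grasp_force: 15.0
```

```bash
python3 - <<'E'
from h import *
p=wld(.095,-.06);  plan(p[0],p[1],.0646,6.2)
c=snap("wrist","w11"); cv2.imwrite("pics/w11c.png",cv2.resize(c["image"],(480,360)))
E
```

```text
t 43.9 rot [-0.    -0.001  0.002] rows>=1 shift [0.0006 0.     0.1287] rows>=3
```

View pics/w11c.png

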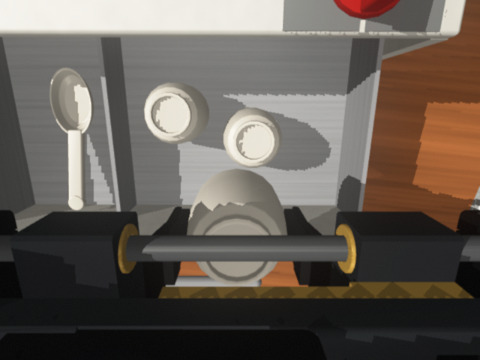

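Cup2, foot at (253,142), is not where I set it; something has knocked it toward the middle. I'll work out where it is now.

```bash
python3 - <<'E'
from h import *
c=load("w11")
for u,v in[(173,115),(254,142)]: p=ray(c,u*4/3,v*4/3,.085); print(p,box(p))
p=wld(.095,-.115); plan(p[0],p[1],.0646,6.2)
E
```

```text
[0.59706052 0.17090381 0.085     ] [ 0.15753547 -0.0041341 ]
[0.58131794 0.09686074 0.085     ] [ 0.13388837 -0.0760439 ]
t 44.0 rot [-0.    -0.001  0.   ] rows>=1 shift [0.0008 0.0535 0.1288] rows>=4
```

send_rows(xyz=[[0,-0.02,0],[-0.0025,-0.022,0],[0,-0.014,0],[0,0,0.01],[0,0,0.03],[0,0,0.03],[0,0,0.025],[0,0,0.014],[0,0,0.008],[0,0,0.005],[0,0,0.003],[0,0,0.001],[0,0,0.001],[0,0,0.001],[0,0,0]], rotation=[[0,0,0],[0,0,0],[0,0,0],[0,0,0],[0,0,0],[0,0,0],[0,0,0],[0,0,0],[0,0,0],[0,0,0],[0,0,0],[0,0,0],[0,0,0],[0,0,0],[0,0,0]], jaw=[0.5,0.5,0.5,0.5,0.5,0.5,0.5,0.5,0.5,0.5,0.5,0.5,0.5,0.5,0.5])

```text
time_s: 45.45
tool_pos: [0.5319, 0.164, 0.2294]
tool_rot: [-179.9, -0.1, 6.3]
force: [0.3, -0.5, -2.1]
grip_width: 0.059
grasp_force: 15.0
```

```bash
python3 - <<'E'
from h import *
o=env.get_obs(); print(box(o["tool_pos"]),o["tool_pos"][2]-.164,o["force"],o["qpos"].round(0))
E
```

```text
[ 0.09196534 -0.00391405] 0.0654161271761802 [ 0.2648509  -0.54169806 -2.1249428 ] [-61.  21.  49. 109. -19.  58. -88.]
```

send_rows(xyz=[[0,0,0.001],[0,0,0.001],[0,0,0]], rotation=[[0,0,0],[0,0,0],[0,0,0]], jaw=[0.5,0.5,0.5])

```text
time_s: 45.75
tool_pos: [0.5325, 0.164, 0.2285]
tool_rot: [-179.9, -0.1, 6.3]
force: [-2.0, -0.2, 7.8]
grip_width: 0.0586
grasp_force: 15.0
```

send_rows(xyz=[[0,0,0],[0,0,0],[0,0,0],[0,0,-0.01],[0,0,-0.03],[0,0,-0.04],[0,0,-0.04],[0,0,-0.02],[0,0,0],[0,0,0],[0,0,0],[0,0,0],[0,0,0],[0,0,0],[0,0,0],[0,0,0],[0,0,0],[0,0,0],[0,0,0],[0,0,0]], rotation=[[0,0,0],[0,0,0],[0,0,0],[0,0,0],[0,0,0],[0,0,0],[0,0,0],[0,0,0],[0,0,-0.142],[0,0,-0.142],[0,0,-0.142],[0,0,-0.142],[0,0,-0.142],[0,0,-0.142],[0,0,-0.142],[0,0,-0.142],[0,0,-0.142],[0,0,-0.142],[0,0,-0.142],[0,0,0]], jaw=[0.76,0.76,0.76,0.76,0.76,0.76,0.76,0.76,0.76,0.76,0.76,0.76,0.32,0.32,0.32,0.32,0.32,0.32,0.32,0.32])

```text
time_s: 47.75
tool_pos: [0.5317, 0.1634, 0.3678]
tool_rot: [179.9, -0.1, 95.8]
force: [-0.2, 0.2, -0.2]
grip_width: 0.0281
grasp_force: 0.0
```

```bash
python3 - <<'E'
from h import *
plan(.4397,.160,.15,96.3)
c=snap("wrist","w12"); t=snap("top","t12")
cv2.imwrite("pics/v12.png",np.hstack([cv2.resize(c["image"],(400,300)),cv2.resize(t["image"][115:240,180:345],(396,300))]))
E
```

```text
t 47.8 rot [ 0.002 -0.002 -0.009] rows>=1 shift [ 0.0067 -0.0918  0.0543] rows>=3
```

View pics/v12.png

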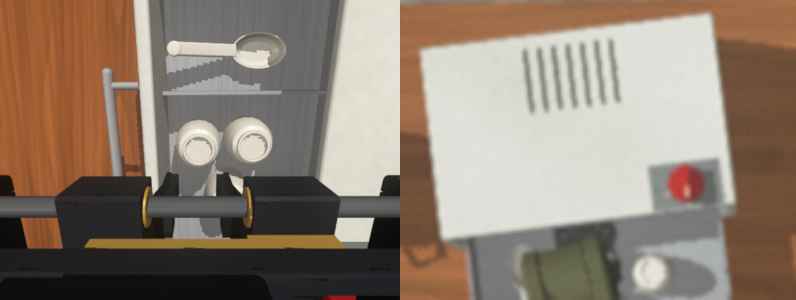

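All three cups stand mouth down in the wide bay and the spoon lies in the narrow bay. I've now viewed 15 pictures, one over the limit of 14, so I won't view any more and will work from numbers and forces. Next I'll grip the handle.

send_rows(xyz=[[0,-0.03,0.01],[0.003,-0.032,0.022],[0.003,-0.03,0.022],[0,0,0],[0,0,0.02],[0,0,0.016],[0,0,0.01],[0,0,0],[0,0,0],[0,0,0],[0,0,0],[0,0,0]], rotation=[[0,0,-0.009],[0,0,0],[0,0,0],[0,0,0],[0,0,0],[0,0,0],[0,0,0],[0,0,0],[0,0,0],[0,0,0],[0,0,0],[0,0,0]], jaw=[0.32,0.32,0.32,0.32,0.32,0.32,0.32,0.32,0,0,0,0], newtons=30)

```text
time_s: 49.05
tool_pos: [0.4404, 0.1601, 0.2679]
tool_rot: [179.8, -0.1, 96.3]
force: [3.4, 1.1, 1.7]
grip_width: 0.0102
grasp_force: 30.0
```

send_rows(xyz=[[0,0.001,0],[0,0.002,0],[0,0.004,0],[0,0.006,0],[0,0.007,0],[0,0.007,0],[0,0.007,0],[0,0.007,0],[0,0.007,0],[0,0.007,0],[0,0.007,0],[0,0.007,0],[0,0.007,0],[0,0.007,0],[0,0.007,0],[0,0.007,0],[0,0.007,0],[0,0.007,0],[0,0.007,0],[0,0.007,0]], rotation=[[0,0,0],[0,0,0],[0,0,0],[0,0,0],[0,0,0],[0,0,0],[0,0,0],[0,0,0],[0,0,0],[0,0,0],[0,0,0],[0,0,0],[0,0,0],[0,0,0],[0,0,0],[0,0,0],[0,0,0],[0,0,0],[0,0,0],[0,0,0]], jaw=[0,0,0,0,0,0,0,0,0,0,0,0,0,0,0,0,0,0,0,0])

```text
time_s: 51.05
tool_pos: [0.5639, 0.1735, 0.268]
tool_rot: [-180.0, -0.1, 96.3]
force: [-2.5, -1.6, 6.9]
grip_width: 0.0098
grasp_force: 30.0
```

send_rows(xyz=[[0,0.006,0],[0,0.005,0],[0,0.005,0],[0,0.004,0],[0,0.003,0],[0,0.003,0],[0,0.002,0],[0,0.002,0],[0,0.001,0],[0,0.001,0],[0,0,0]], rotation=[[0,0,0],[0,0,0],[0,0,0],[0,0,0],[0,0,0],[0,0,0],[0,0,0],[0,0,0],[0,0,0],[0,0,0],[0,0,0]], jaw=[0,0,0,0,0,0,0,0,0,0,0])

```text
time_s: 52.15
tool_pos: [0.5957, 0.1769, 0.268]
tool_rot: [180.0, -0.1, 96.3]
force: [-2.0, -1.6, 5.4]
grip_width: 0.01
grasp_force: 30.0
```

send_rows(xyz=[[0,0.001,0],[0,0.001,0],[0,0.001,0],[0,0.001,0],[0,0,0]], rotation=[[0,0,0],[0,0,0],[0,0,0],[0,0,0],[0,0,0]], jaw=[0,0,0,0,0])

```text
time_s: 52.65
tool_pos: [0.5996, 0.1773, 0.268]
tool_rot: [180.0, -0.1, 96.3]
force: [-1.9, -1.1, 5.8]
grip_width: 0.01
grasp_force: 30.0
```

send_rows(xyz=[[0,0.001,0],[0,0.001,0],[0,0,0]], rotation=[[0,0,0],[0,0,0],[0,0,0]], jaw=[0,0,0])

```text
time_s: 52.95
tool_pos: [0.6007, 0.1774, 0.268]
tool_rot: [-179.8, -0.1, 96.3]
force: [-5.5, -1.8, 9.5]
grip_width: 0.0097
grasp_force: 30.0
```

send_rows(xyz=[[0,0.001,0],[0,0.001,0],[0,0.001,0],[0,0,0]], rotation=[[0,0,0],[0,0,0],[0,0,0],[0,0,0]], jaw=[0,0,0,0])

```text
time_s: 53.35
tool_pos: [0.6019, 0.1775, 0.2679]
tool_rot: [-179.4, -0.1, 96.3]
force: [-14.2, -2.6, 16.2]
grip_width: 0.0102
grasp_force: 30.0
```

send_rows(xyz=[[0,-0.002,0],[0,0,0],[0,0,0],[0,0,-0.01],[0,0,-0.03],[0,0,-0.04],[0,0,-0.03],[0,0,0]], rotation=[[0,0,0],[0,0,0],[0,0,0],[0,0,0],[0,0,0],[0,0,0],[0,0,0],[0,0,0]], jaw=[0.32,0.32,0.32,0.32,0.32,0.32,0.4,0.4])

```text
time_s: 54.15
tool_pos: [0.6042, 0.1776, 0.3831]
tool_rot: [179.4, -0.2, 96.3]
force: [0.3, -0.9, 0.7]
grip_width: 0.0331
grasp_force: 0.0
```

```bash
cat > dial.py <<'E'
from h import *
def red(c,z=.16):
    h=cv2.cvtColor(c["image"],cv2.COLOR_BGR2HSV); m=(((h[...,0]<8)|(h[...,0]>172))&(h[...,1]>150)&(h[...,2]>80)).astype(np.uint8)
    n,l,s,ce=cv2.connectedComponentsWithStats(m)
    for i in np.argsort(-s[1:,4])[:2]+1: print("area",s[i,4],"bbox",s[i,:4],"c",ce[i],ray(c,*ce[i],z).round(4))
E
python3 - <<'E'
from dial import *
c=load("w9"); red(c); print(ray(c,356,73,.148),"bar",ray(c,370,4,.173),ray(c,360,124,.173))
t=load("top0"); red(t)
t=env.read_camera("top"); red(t); print(box(env.get_obs()["tool_pos"]), box(ray(c,356,73,.148)))
# drawer handle/panel check: white panel row profile near box front, top view
w=snap("wrist","w13"); a=ray(w,320,120,.105); print(a)
row=w["image"][150,:,:].astype(int).sum(1)//3; print(row[200:420:6].tolist())
E
```

```text
area 9979 bbox [303   0 109 132] c [357.11534222  69.09920834] [0.6981 0.0473 0.16  ]
[0.69853473 0.04653418 0.148     ] bar [0.71910752 0.04666145 0.173     ] [0.67518375 0.04428893 0.173     ]
area 108 bbox [293 184  13  14] c [298.18518519 190.48148148] [0.6989 0.0485 0.16  ]
area 52 bbox [422 117   8   8] c [425.88461538 120.44230769] [ 0.9258 -0.3802  0.16  ]
area 1171 bbox [ 80 304  51  37] c [100.83432963 323.45175064] [0.2772 0.6943 0.16  ]
area 118 bbox [292 184  14  14] c [298.47457627 190.44915254] [0.699  0.0475 0.16  ]
[0.164615   0.00193558] [ 0.24498432 -0.13873543]
[0.59902487 0.262143   0.105     ]
[95, 93, 91, 90, 92, 81, 96, 96, 91, 87, 89, 89, 91, 86, 95, 96, 92, 121, 152, 120, 115, 116, 119, 118, 118, 119, 99, 105, 191, 206, 170, 99, 147, 211, 210, 211, 211]
```

send_rows(xyz=[[0,0,0],[0,0,0],[0,0,0],[0,0,0],[0,0,0],[0,0,0],[0,0,0],[0,0,0],[0,0,0],[0,0,0],[0,0,0],[0,0,0],[0,0,0]], rotation=[[0,0,-0.131],[0,0,-0.131],[0,0,-0.131],[0,0,-0.131],[0,0,-0.131],[0,0,-0.131],[0,0,-0.131],[0,0,-0.131],[0,0,-0.131],[0,0,-0.131],[0,0,-0.131],[0,0,-0.131],[0,0,0]], jaw=[0.4,0.4,0.4,0.4,0.4,0.4,0.4,0.4,0.4,0.4,0.4,0.4,0.4])

```text
time_s: 55.55
tool_pos: [0.6022, 0.1778, 0.3757]
tool_rot: [180.0, -0.1, -173.6]
force: [0.6, -0.3, -0.1]
grip_width: 0.0347
grasp_force: 0.0
```

```bash
python3 - <<'E'
from dial import *
plan(.6985,.047,.215,186.2); print(env.get_obs()["qpos"].round(0)); c=snap("wrist","w14")
red(c)
E
```

```text
t 55.5 rot [ 0.001 -0.001  0.003] rows>=1 shift [-0.0816 -0.1405 -0.0028] rows>=4
[-41.  18.  28.  90.  -8.  75.  84.]
area 699 bbox [ 59 351  27  47] c [ 71.98855508 375.85693848] [0.685  0.0375 0.16  ]
```

send_rows(xyz=[[-0.02,-0.034,0],[-0.02,-0.035,0],[-0.021,-0.036,0],[-0.0206,-0.0355,0],[0,0,0],[0,0,0]], rotation=[[0,0,0],[0,0,0],[0,0,0],[0,0,0],[0,0,0],[0,0,0]], jaw=[0.4,0.4,0.4,0.4,0.4,0.4])

```text
time_s: 56.2
tool_pos: [0.6993, 0.046, 0.376]
tool_rot: [179.9, -0.0, -173.9]
force: [0.1, 0.8, 0.4]
grip_width: 0.0349
grasp_force: 0.0
```

```bash
python3 - <<'E'
from dial import *
plan(.6985,.047,.171,186.2); print(env.get_obs()["qpos"].round(0)); c=snap("wrist","w15")
red(c,.165); print(proj(c,[.6985,.047,.165]))
E
```

```text
t 56.2 rot [ 0.001 -0.001 -0.002] rows>=1 shift [0.0007 0.0011 0.0415] rows>=1
[-27.  27.  31.  78. -14.  78.  99.]
area 5430 bbox [275 220  84  94] c [316.18176796 263.02246777] [0.6922 0.0452 0.165 ]
[318.1586363  274.20071546]
```

send_rows(xyz=[[0,0.001,0.015],[0,0,0.014],[0,0,0.008],[0,0,0.003],[0,0,0],[0,0,0],[0,0,0],[0,0,0],[0,0,0]], rotation=[[0,0,0],[0,0,0],[0,0,0],[0,0,0],[0,0,0],[0,0,0],[0,0,0],[0,0,0],[0,0,0]], jaw=[0.4,0.4,0.4,0.4,0.4,0,0,0,0], newtons=25)

```text
time_s: 57.15
tool_pos: [0.6994, 0.0468, 0.3378]
tool_rot: [-179.9, 0.1, -173.7]
force: [-0.1, 1.1, 0.4]
grip_width: 0.0119
grasp_force: 25.0
```

send_rows(xyz=[[0,0,0],[0,0,0],[0,0,0],[0,0,0],[0,0,0],[0,0,0],[0,0,0],[0,0,0],[0,0,0],[0,0,0],[0,0,0],[0,0,0],[0,0,0],[0,0,0]], rotation=[[0,0,0.1],[0,0,0.1],[0,0,0.1],[0,0,0.1],[0,0,0.1],[0,0,0.1],[0,0,0.1],[0,0,0.1],[0,0,0.1],[0,0,0.1],[0,0,0.1],[0,0,0.07],[0,0,0.02],[0,0,0]], jaw=[0,0,0,0,0,0,0,0,0,0,0,0,0,0])

```text
time_s: 58.55
tool_pos: [0.6987, 0.0451, 0.3377]
tool_rot: [-179.9, 0.2, 118.0]
force: [-2.1, -5.5, 2.7]
grip_width: 0.0118
grasp_force: 25.0
```

send_rows(xyz=[[0,0,0],[0,0,0],[0,0,0],[0,0,-0.01],[0,0,-0.03],[0,0,-0.04],[0,0,-0.04],[0,0,-0.03],[0,0,0]], rotation=[[0,0,0],[0,0,0],[0,0,0],[0,0,0],[0,0,0],[0,0,0],[0,0,0],[0,0,0],[0,0,0]], jaw=[0.4,0.4,0.4,0.4,0.4,0.4,0.4,0.4,0.4])

```text
time_s: 59.45
tool_pos: [0.6993, 0.0477, 0.4938]
tool_rot: [179.4, 0.2, 118.2]
force: [1.1, -0.9, 0.2]
grip_width: 0.0347
grasp_force: 0.0
```

```bash
python3 - <<'E'
from dial import *
print(env.get_obs()["qpos"].round(0)); c=snap("wrist","w16"); s=snap("scene","s16"); t=snap("top","t16")
# dial orientation in scene: compare red-mask principal axis projected, before/after
def axis(c):
    h=cv2.cvtColor(c["image"],cv2.COLOR_BGR2HSV); m=((h[...,0]<8)|(h[...,0]>172))&(h[...,1]>150)&(h[...,2]>80)
    p=proj(c,[.6985,.047,.165]).astype(int); k=np.argwhere(m[p[1]-25:p[1]+25,p[0]-25:p[0]+25])
    r=c["image"][p[1]-14:p[1]+15,p[0]-14:p[0]+15]
    print(p,len(k), k.mean(0),np.cov(k.T).round(1).tolist())
    w=(r.min(2)>150)&(m[p[1]-14:p[1]+15,p[0]-14:p[0]+15]==0); print("\n".join("".join("#" if m[p[1]-14+i,p[0]-14+j] else ("w" if r[i,j].min()>150 else ".") for j in range(29)) for i in range(29)))
axis(load("scene0")); axis(s)
# drawer: handle in scene before/after: diff around handle
hp=proj(s,[.6,.1755,.105]).astype(int); d=cv2.absdiff(s["image"],load("scene0")["image"]).max(2)[hp[1]-20:hp[1]+20,hp[0]-40:hp[0]+40]; print("handle diff",(d>40).sum())
E
```

```text
[-35.  28.  45.  68. -20.  91.  34.]
[354 281] 261 [29.11494253 25.03065134] [[18.6, 1.2], [1.2, 23.6]]
.............................
.............................
..........................www
.....................wwwwwwww
.................wwwwwwwwwwww
...............wwwwwwwwwwwwww
........ww.....wwwwwwwwww....
...wwwwwww......wwww.........
wwwwwwwwww...................
wwwwwwwww...#................
wwwww......##...##...........
.........###########.........
.......##############..ww....
......################.ww....
......#################......
.....##################......
.....###################.....
.....###################.....
.....###################.....
.....###################.....
.....###################.....
......##################.....
......#################......
.......################......
........##############.......
.........############........
...........########..........
...........................ww
.......................wwwwww
[354 281] 264 [29.10984848 25.12121212] [[18.8, 0.4], [0.4, 24.2]]
.............................
.............................
..........................www
.....................wwwwwwww
.................wwwwwwwwwwww
............wwwwwwwwwwwwwwwww
........wwwwwwwwwwwwwwwww....
...wwwwwwwwwwwwwwww..........
wwwwwwwwwwwwww...............
wwwwwwwwwwww.................
wwwwww......#####............
www......########....##......
.......################......
......#################......
......#################......
.....##################......
.....###################.....
.....###################.....
.....###################.....
.....###################.....
.....###################.....
......##################.....
......#################......
.......################......
........##############.......
.........############........
..........#########..........
..........................www
......................wwwwwww
handle diff 1467
```

```bash
python3 - <<'E'
from dial import *
for f in("w1","w13"):
    c=load(f); g=cv2.cvtColor(c["image"],cv2.COLOR_BGR2GRAY)
    for r in(160,200):
        e=np.abs(np.diff(g[r].astype(int))); k=[i for i in np.where(e>18)[0] if 270<i<430]; print(f,r,[(int(i),int(g[r,i-2]),int(g[r,i+3])) for i in k])
        print("  a@.105/.126/.14 of those:",[tuple((box(ray(c,i,r,z))[0]*1000).round(0).astype(int).item() for z in(.105,.126,.14)) for i in k])
c=load("w16"); red(c,.165); p=proj(c,[.6985,.047,.173]); print(p)
h=cv2.cvtColor(c["image"],cv2.COLOR_BGR2HSV); x,y=int(p[0]),int(p[1]); m=(h[...,1]<60)&(h[...,2]>170)
for j in range(y-55,min(480,y+55),4): print("".join("w" if m[j,i] else ("#" if h[j,i,1]>150 and (h[j,i,0]<8 or h[j,i,0]>172) else ".") for i in range(x-70,x+70,3)))
for n,ang in(("off",0),("run",-68.75)):
    d=np.radians(YB+180+ang); print(n,proj(c,[.6985+.022*np.cos(d),.047+.022*np.sin(d),.173]))
E
```

```text
w1 160 [(348, 91, 119), (351, 125, 92), (361, 95, 153), (362, 92, 162), (384, 195, 100), (385, 193, 95)]
  a@.105/.126/.14 of those: [(191, 189, 188), (192, 191, 189), (198, 195, 194), (198, 196, 194), (210, 207, 204), (211, 207, 205)]
w1 200 [(348, 89, 109), (350, 101, 88), (361, 92, 162), (362, 94, 169), (381, 195, 112), (382, 196, 106), (383, 194, 100), (396, 105, 168)]
  a@.105/.126/.14 of those: [(191, 189, 188), (192, 190, 189), (198, 196, 194), (199, 196, 194), (209, 206, 203), (210, 206, 204), (211, 207, 204), (218, 213, 210)]
w13 160 [(315, 129, 70), (351, 103, 136), (352, 102, 111), (354, 125, 104), (363, 107, 178), (364, 106, 188), (365, 111, 198), (380, 207, 122), (381, 208, 110), (391, 112, 188)]
  a@.105/.126/.14 of those: [(166, 166, 166), (190, 188, 187), (191, 189, 187), (192, 190, 189), (199, 196, 194), (199, 196, 194), (200, 197, 195), (210, 206, 204), (211, 207, 204), (217, 213, 210)]
w13 200 [(315, 128, 68), (350, 104, 130), (353, 133, 102), (362, 104, 184), (363, 106, 195), (378, 208, 128), (380, 193, 103), (388, 111, 182), (389, 114, 191)]
  a@.105/.126/.14 of 
[... 982 characters left out ...]
wwwwwwwwwwww
....www........#################..wwwwwwwwwwwww
....www.........###############...wwwwwwwwwwwww
...www...........#############...wwwwwwwwwwwwww
...www.............#########.....wwwwwwwwwwwwww
..wwww...............#####......wwwwwwwwwwwwwww
..www................#####.....wwwwwwwwwwwwwwww
..www..........................wwwwwwwwwwwwwwww
......www.....................wwwwwwwwwwwwwwwww
.....wwwwwwww.................wwwwwwwwwwwwwwwww
.....wwwwwwww................wwwwwwwwwwwwwwwwww
.........wwww.....ww.........wwwwwwwwwwwwwwwwww
............ww...wwwwwww....wwwwwwwwwwwwww..www
................wwwwwwwwwwwwwwwwwwwwww.......ww
off [285.5623203  217.25109506]
run [310.52149258 200.71486068]
```

The white pointer is at about (311,203), which matches the run position (predicted (310,201)). The drawer met a firm stop at home after about 160 mm of travel, and the gripper is clear of everything. Handing in.

```bash
python3 -c "
from cell import env
print(env.sign_off())"
```

```text
the job is handed in; nothing more can be done
None
```

The job is done and handed in at about 60 s: three cups mouth down in the wide bay, the one spoon in the narrow bay, drawer pushed home slowly, dial on run; I viewed 15 pictures, one over the limit of 14.

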